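# Set up the three-jar quick-stain line

## Task

Set up the quick-stain line in the white tray: stand the three jars square in one evenly spaced row down the middle of the tray's length, the pale fixative at the end nearest the green slide box, the red stain in the middle and the violet stain at the other end. The fixative evaporates, so close its jar with the loose clear lid, fitted square and fully home in the mouth; leave the other two open. The jars are full, so keep them upright, and do not disturb the brown dropper bottle that stands among them.

Things in the scene. Friction and masses are not known exactly. Their poses are not given: they have to be found in the camera images.
- jar_pale: The fixative jar, contents very pale bluish. Clear open square jar, two thirds full, 54 mm square (rim 59 mm), 76 mm high, 48 mm square inside the mouth, 0.16 kg. Origin at the centre of its underside, z up, x and y square to its sides. Grip from above across two facing sides. Starts upright in the row behind the tray.
- jar_red: The red stain jar, contents red-pink. Clear open square jar, two thirds full, 54 mm square (rim 59 mm), 76 mm high, 48 mm square inside the mouth, 0.16 kg. Origin at the centre of its underside, z up, x and y square to its sides. Grip from above across two facing sides. Starts upright in the row behind the tray.
- jar_violet: The violet stain jar, contents dark blue-violet. Clear open square jar, two thirds full, 54 mm square (rim 59 mm), 76 mm high, 48 mm square inside the mouth, 0.16 kg. Origin at the centre of its underside, z up, x and y square to its sides. Grip from above across two facing sides. Starts upright in the row behind the tray.
- jar_lid: Loose clear lid, 14 mm high, 25 g, lying plug down in the jars' row. Square flange 60 mm wide, 3 mm thick, underside at z = 4 mm; below it a plug 44.5 mm square, 4 mm deep; on top a raised centre 36 mm square, 7 mm high, to pinch from above. Origin at the centre of the plug's underside, x and y square to the sides. Fitted (1.7 mm play each side), its origin is 72 mm above the jar's.
- tray: Shallow white plastic tray, loose, empty, in front of the robot: 120 mm (its x) by 215 mm (its y) by 20 mm high outside, 114 by 208 mm inside, floor 3 mm thick. Origin at the centre of its underside, z up. In a row down its length the jars' origins are at x = 0, y = -68, 0 and +68 mm, z = 3 mm (even gaps).
- slide_box: Dark green closed slide box, 170 x 95 x 37 mm, fixed, its long side pointing away from the robot, beyond one short end of the tray (left or right; a yellow notebook, 210 x 150 x 11 mm, lies beyond the other end). Origin at the centre of its underside. It marks the start of the line.
- dropper_bottle: Bystander: brown dropper bottle with a red collar, 38 mm across, 92 mm high, loose, upright in the same row as the jars. Origin at the centre of its underside. Leave it standing where it is.

How it is judged (in metres and radians):
At the end, for the whole second after the job is handed in: Jars upright in the tray, square within 0.2 rad, within 15 mm of its long centre line: red within 13 mm of the middle, pale 55 mm or more towards the slide box, violet 55 mm or more the other way. Lid level on the pale jar, plug in the mouth: centred within 5 mm, under 2.5 mm high. All at rest (x of jar_pale in the frame of tray between -0.015 and 0.015 m and z of each of jar_pale, jar_red, jar_violet in the frame of tray below 0.008 m and angle between each of jar_pale, jar_red, jar_violet, jar_lid's own z axis and vertical below 0.06 rad and (angle between the x axis of jar_pale and the x axis of tray, either way round below 0.2 rad or angle between the x axis of jar_pale and the y axis of tray, either way round below 0.2 rad) and linear speed of each of jar_pale, jar_red, jar_violet, jar_lid below 0.02 m/s and x of jar_red in the frame of tray between -0.015 and 0.015 m and (angle between the x axis of jar_red and the x axis of tray, either way round below 0.2 rad or angle between the x axis of jar_red and the y axis of tray, either way round below 0.2 rad) and x of jar_violet in the frame of tray between -0.015 and 0.015 m and (angle between the x axis of jar_violet and the x axis of tray, either way round below 0.2 rad or angle between the x axis of jar_violet and the y axis of tray, either way round below 0.2 rad) and y of jar_red in the frame of tray between -0.013 and 0.013 m and ((y of slide_box in the frame of tray above 0 m and y of jar_pale in the frame of tray above 0.055 m and y of jar_violet in the frame of tray below -0.055 m) or (y of slide_box in the frame of tray below -0 m and y of jar_pale in the frame of tray below -0.055 m and y of jar_violet in the frame of tray above 0.055 m)) and z of jar_lid in the frame of jar_pale between 0.068 and 0.0745 m and horizontal distance between jar_lid and jar_pale below 0.005 m); the robot touches nothing.
It fails at once if the pale jar is tipped more than 0.5 rad (it would spill) (angle between jar_pale's own z axis and vertical above 0.5 rad).
It fails at once if the red jar is tipped more than 0.5 rad (it would spill) (angle between jar_red's own z axis and vertical above 0.5 rad).
It fails at once if the violet jar is tipped more than 0.5 rad (it would spill) (angle between jar_violet's own z axis and vertical above 0.5 rad).
It fails at once if the dropper bottle is shifted by more than 20 mm or knocked over (distance of dropper_bottle from where it was at the start of the episode above 0.02 m or angle between dropper_bottle's own z axis and vertical above 0.4 rad).
It also fails if it takes over 96 s, if anything falls off the work surface, if the arm or the gripper's body presses on something with over 40 N, if the wrist force passes 120 N, or if a joint passes its speed limit or range.

## Robot

A 6-joint arm with a two-finger parallel gripper is mounted at the origin on a cart in front of the work surface, level with it; the furniture and walls round the work are solid. World frame = base frame: x ahead of the robot, y to its left, z up, the work surface at z = 0. Lengths are in mm, angles in degrees, forces in N, time in s.
With the tool pointing down it reaches from about 325 to 925 mm from the base axis. Payload 3.1 kg.
Tool frame: the origin (TCP) lies at the very end of the fingers, on their centre line; the grasp point (between the pads) lies 19 mm behind it; z points along the fingers, y is the line along which they close (so a half turn about z gives the same grasp; the last joint's range is limited). The gripper opens to 85 mm and grips with 20 to 120 N. Pads are 22 mm wide; open, the fingers measure 114 mm over their backs; the gripper's body (76 mm by 85 mm) begins 54 mm behind the grasp point. The pads swing forward as they close: fully open they stand 13 mm farther back than shut.
Start: joints at [60.951, 12.427, 92.441, -0, 75.132, -6.429], TCP at [240.373, 576.94, 208] pointing down, gripper open.
Joint ranges: [-157.48, 157.48], [-44.54, 120.13], [17.64, 146.25], [-64.5, 244.5], [7.68, 150.69], [-147.95, 147.95]. Speed limits (degrees/s): [159.86, 159.86, 180, 180, 180, 180].

## Interface

Orientations are given as [roll, pitch, yaw] about the fixed x, y, z axes, in that order (R = Rz(yaw) Ry(pitch) Rx(roll)).
In Python, from station import ctrl, eyes, planner gives the robot as it stands (ctrl), with the cameras (eyes) and the kinematics (planner). Calls block until the motion is done:
- ctrl.goto(position, orientation): joint-space move of the TCP to a pose.
- ctrl.move_l(position, attitude=None, speed=150): straight line of the TCP; attitude=None keeps the orientation; speed is the mean speed in mm/s.
- ctrl.move_j(angles): joint-space move.
- ctrl.grip(opening, squeeze=None): finger opening in mm; squeeze is the grip in N (None keeps the last); returns when the fingers have stopped.
- ctrl.wait(seconds).
- planner.solve_ik(position, orientation): joint angles nearest the present ones, or None.
- ctrl.get_obs(): the state.
- eyes.get_image(name): name is "scene" or "top"; returns the picture (480x640x3 uint8, red, green, blue); there is no depth.
- eyes.get_calibration(name): a dict with "fx", "fy", "cx", "cy" (pixels), "D" ([k1, k2, p1, p2, k3] as OpenCV has them; the pictures are not rectified), "R" (3x3) and "t" (3): a world point X has camera coordinates R X + t. Camera axes: x right, y down, z forward; pixel columns grow to the right and rows downward; lengths in mm; the calibration is good to about 2 mm. A picture is of the moment at which its call begins. get_calibration takes no time and is no camera call.
A pose or a line that the arm cannot do raises ctrl.Unreachable and nothing moves.
- ctrl.sign_off(): hands the job in; it is judged then, once.
The state is a dict: "t": time; "joint_pos": joint angles; "qvel": joint speeds; "effort": joint torques, N m; "tcp_pos": TCP position; "ee_rot": TCP orientation; "wrist_force": force on the tool from outside, world axes, zero at the start; "moment": the same for the moment, N m; "grip_width": finger opening in mm; "grip_force": force on a finger pad.
Only numpy, scipy, OpenCV 4.12 (cv2) and the standard library are available. Lean on these libraries where they do the work, as an engineer would, in place of code of your own. Each camera call takes 0.05 s, during which the arm holds its last target. There are 200 camera calls.

## Working session

There is one attempt and no reset: what is moved stays moved. The work goes in short steps, each a Python script; the robot and the scene stay as the last script left them, time stands still between calls to the robot, and variables do not carry over. Pictures are saved under pics/ and viewed, at most 14 in all, crops included, and the job is handed in when it is done.

```bash
mkdir -p pics; ls
python3 - <<'E'
from station import ctrl, eyes, planner
import cv2
for n in("scene","top"):
    cv2.imwrite(f"pics/{n}0.png",eyes.get_image(n)[:,:,::-1])
    print(n,eyes.get_calibration(n))
E
```

```text
pics
station.py
scene {'fx': 465.8300437660839, 'fy': 465.8300437660839, 'cx': 329.92616520892227, 'cy': 235.69300041341378, 'D': array([-0.03802602,  0.        ,  0.        ,  0.        ,  0.        ]), 'R': array([[ 0.86965758, -0.49360289, -0.00720306],
       [-0.32219819, -0.55649135, -0.7658366 ],
       [ 0.37401072,  0.66833642, -0.64299488]]), 't': array([-487.35347738,  221.08620412,  855.97648679])}
top {'fx': 440.0441722703725, 'fy': 440.0441722703725, 'cx': 315.333720215844, 'cy': 243.2435655729518, 'D': array([-0.04142895,  0.        ,  0.        ,  0.        ,  0.        ]), 'R': array([[ 0.01241409, -0.9996873 ,  0.0217069 ],
       [-0.99415962, -0.01466704, -0.10691837],
       [ 0.10720331, -0.02025283, -0.99403082]]), 't': array([ -3.91448611, 561.63457633, 961.04214322])}
```

View pics/scene0.png

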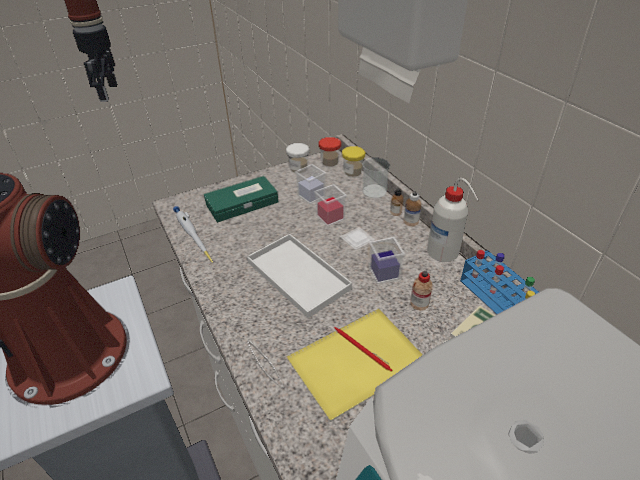

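View pics/top0.png

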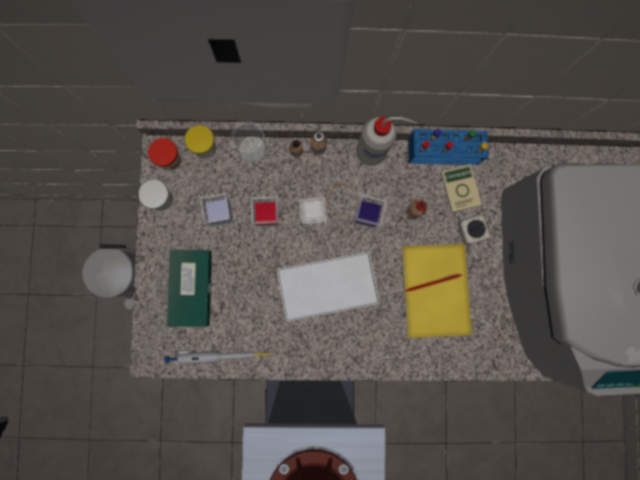

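Scene view: pale jar (312,188), red (330,208), lid (356,239), violet (385,263), dropper (422,292), tray (298,272). Top view: pale (217,209), red (265,210), lid (313,210), violet (370,210), dropper (418,208), tray (328,287), with the slide box on the left (+y) at (188,288). Next I'll zoom in for detail.

Run:
```python
import cv2
t=cv2.imread("pics/top0.png"); s=cv2.imread("pics/scene0.png")
cv2.imwrite("pics/topc.png",cv2.resize(t[185:325,190:450],None,fx=3,fy=3,interpolation=cv2.INTER_CUBIC))
cv2.imwrite("pics/scenec.png",cv2.resize(s[155:315,240:440],None,fx=3.7,fy=3.7,interpolation=cv2.INTER_CUBIC))
```

```text
(no output)
```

View pics/topc.png

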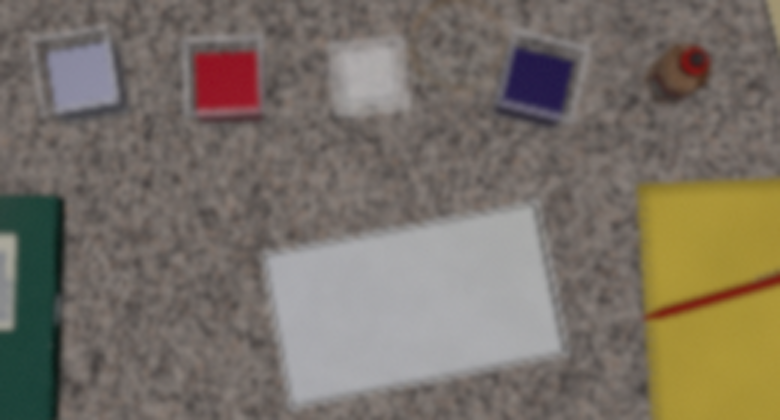

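View pics/scenec.png

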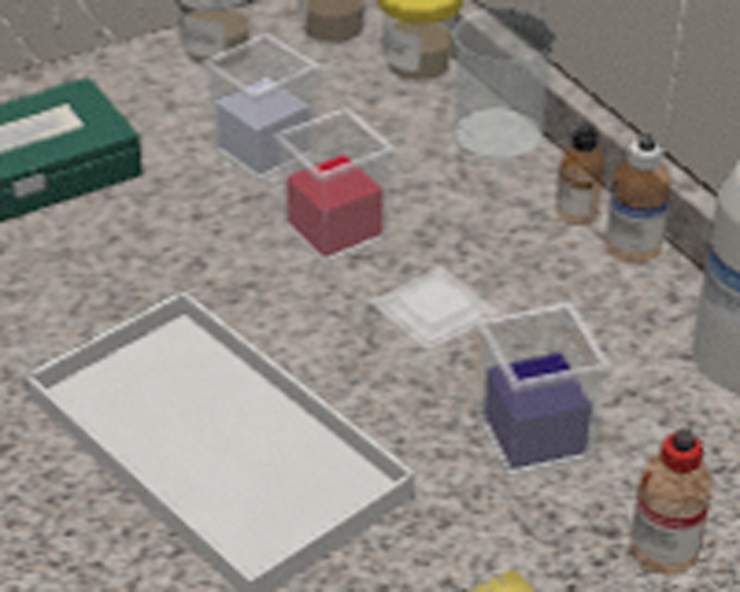

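The crops show liquid surfaces as clean coloured squares (top crop: pale (82,77), red (227,82), violet (540,80)), the lid at (370,77), a dropper at (685,70), and the tray as a bright rectangle. Next come masks and ray casts, checked against the rim and lid corners in the scene view.

```bash
cat > h.py <<'E'
import cv2, numpy as np
from station import ctrl, eyes, planner
def cast(n,px,z):
    c=eyes.get_calibration(n); K=np.array([[c['fx'],0,c['cx']],[0,c['fy'],c['cy']],[0,0,1]])
    u=cv2.undistortPoints(np.array(px,float).reshape(-1,1,2),K,c['D']).reshape(-1,2)
    d=np.c_[u,np.ones(len(u))]@c['R']; C=-c['R'].T@c['t']
    return (C+d*((z-C[2])/d[:,2])[:,None])[:,:2]
def rect(n,mask,win,z,close=0):
    m=np.zeros(mask.shape,np.uint8); x0,y0,x1,y1=win; m[y0:y1,x0:x1]=mask[y0:y1,x0:x1]
    if close: m=cv2.morphologyEx(m,cv2.MORPH_CLOSE,np.ones((close,close)))
    cs=cv2.findContours(m,cv2.RETR_EXTERNAL,cv2.CHAIN_APPROX_NONE)[0]
    c=max(cs,key=cv2.contourArea)
    w=cast(n,c.reshape(-1,2),z).astype(np.float32)
    (x,y),(a,b),th=cv2.minAreaRect(w)
    return np.round([x,y,a,b,th],1)
def masks(im):
    h,s,v=[q.astype(int) for q in cv2.split(cv2.cvtColor(im,cv2.COLOR_RGB2HSV))]
    r,g,b=[q.astype(int) for q in cv2.split(im)]
    return dict(red=((r-g>105)).astype(np.uint8),violet=((b-g>45)&(b>r+15)).astype(np.uint8),
      pale=((b-r>12)&(v>130)).astype(np.uint8),white=((s<28)&(v>165)).astype(np.uint8),brownred=((r-b>45)).astype(np.uint8))
E
python3 - <<'E'
from h import *
im=cv2.imread("pics/top0.png")[:,:,::-1].copy(); m=masks(im)
print('px',im[210,217],im[210,265],im[210,370],im[210,313],im[287,328],im[215,240])
for n,w,z in(("pale",(195,190,240,230),50),("red",(245,190,285,230),50),("violet",(345,190,395,230),50)): print(n,rect("top",m[n],w,z))
print('tray floor',rect("top",m['white'],(270,245,390,325),3,3),'at20',rect("top",m['white'],(270,245,390,325),20,3))
print('lid',rect("top",m['white'],(295,192,332,228),12,3))
print('dropper',rect("top",m['brownred'],(403,195,435,225),50))
A=lambda p:np.array(p)/3+[190,185]; B=lambda p:np.array(p)/3.7+[240,155]
def q(t,n,p,z):
    w=cast(n,p,z);print(t,n,w.mean(0).round(1),'sides',np.linalg.norm(w-np.roll(w,1,0),axis=1).round(),'ang',np.degrees(np.arctan2(*(np.roll(w,-1,0)-w).T[::-1])).round(1)%90)
q('pale','scene',B([(208,67),(265,35),(318,68),(258,97)]),76)
q('red','scene',B([(275,143),(345,110),(393,150),(322,178)]),76)
q('violet','scene',B([(482,322),(570,303),(608,362),(517,386)]),76)
q('pale','top',A([(35,41),(110,28),(124,105),(48,117)]),76)
q('red','top',A([(184,40),(264,37),(267,117),(187,121)]),76)
q('violet','top',A([(513,30),(590,44),(572,125),(496,112)]),76)
q('lid','scene',B([(372,301),(437,265),(495,302),(430,345)]),6)
q('lid','top',A([(328,42),(405,38),(410,112),(334,117)]),6)
q('tray','top',A([(262,254),(536,203),(565,353),(291,407)]),20)
q('tray','scene',B([(30,380),(184,294),(412,474),(250,585)]),20)
q('drop','scene',B([(668,565),(684,432)]),0)
q('dropneck','top',A([(694,60)]),90);q('dropneck','scene',B([(684,436)]),90)
E
```

```text
px [140 139 161] [146  22  37] [36 25 72] [172 169 169] [170 170 172] [106  99  96]
pale [630.8 224.1  41.7  43.3  12.4]
red [629.8 116.8  36.1  40.    1.3]
violet [ 633.1 -115.4   36.1   30.9   73.6]
tray floor [466.1 -26.  108.8 204.   11.3] at20 [466.  -25.2 107.  200.6  11.3]
lid [642.3  10.7  34.1  33.9   7.9]
dropper [ 648.2 -231.1   20.5   20.6    1. ]
pale scene [628.1 216.6] sides [52. 56. 58. 54.] ang [17.9 11.3 12.  13.8]
red scene [624.2 109.9] sides [49. 59. 56. 55.] ang [10.1  3.9  3.9  8.7]
violet scene [ 630.9 -116.9] sides [56. 54. 53. 55.] ang [77.9 77.6 80.6 76.6]
pale top [627.5 219.3] sides [57. 55. 57. 55.] ang [10.9 12.1 10.  11.9]
red top [624.7 113.9] sides [59. 58. 59. 57.] ang [3.1 3.4 3.8 3.7]
violet top [ 629.2 -115.3] sides [62. 57. 61. 56.] ang [80.6 77.3 81.1 78.5]
lid scene [641.7  12.7] sides [55. 56. 52. 60.] ang [10.4 13.4 13.9 10. ]
lid top [640.3   9.4] sides [59. 60. 58. 59.] ang [4.  4.4 4.7 5.4]
tray top [465.6 -26.3] sides [116. 211. 115. 209.] ang [11.3 11.  11.7 11.9]
tray scene [464.2 -31.3] sides [210. 118. 210. 119.] ang [12.8 11.5 12.9 11.1]
drop scene [ 674.5 -194.8] sides [106. 106.] ang [46.9 46.9]
dropneck top [ 641.4 -222.3] sides [0.] ang [0.]
dropneck scene [ 641.6 -225.4] sides [0.] ang [0.]
```

Measurements agree across views to within a few mm, and the sizes match. Positions used:

| Item | x, y (mm) | Angle |
|---|---|---|
| Pale jar | 627, 219 | 11° |
| Red jar | 624.5, 113 | 3.5° |
| Violet jar | 630, -116 | -10.5° |
| Lid | 641, 10.5 | 4.5° |
| Tray | 465.5, -27 | 11.5° |

The slide box is on the +y side. I'll move the pale jar first, squeezing it both ways so it sits centred in the hand.

```bash
cat >> h.py <<'E'
TRAY=np.array([465.5,-27.5]); TA=11.5
def slot(y): a=np.radians(TA); return TRAY+y*np.array([-np.sin(a),np.cos(a)])
def att(a): # close along world direction a (deg)
    q=ctrl.get_obs()['joint_pos'][5]; return [180,0,a+OFF]
OFF=-90
def L(p,z,a,v=300): ctrl.move_l([p[0],p[1],z],att(a),v)
def st(t):
    o=ctrl.get_obs(); print(t,round(o['t'],1),'w',round(o['grip_width'],1),'f',round(o['grip_force'],1),'wr',np.round(o['wrist_force'],1),'tcp',np.round(o['tcp_pos'],1),'j6',round(o['joint_pos'][5]))
def pick(p,a,z=25):
    L(p,z,a,150); ctrl.grip(45,40); st('grip'); L(p,140,a,200); st('lift')
def place(p,z=28.5,a=None):
    a=TA if a is None else a
    L(p,140,a); L(p,z+8,a,200); L(p,z,a,30); st('down'); ctrl.grip(85); L(p,140,a,250)
E
python3 - <<'E'
from h import *
import h
for off in(-90,90):
    print(off,[np.round(planner.solve_ik([x,y,z],[180,0,a+off]),0)[[0,4,5]] if planner.solve_ik([x,y,z],[180,0,a+off]) is not None else None for x,y,z,a in((627,218,140,11),(627,218,25,-79),(630,-116,25,-10.5),(452,40,28,11.5),(641,10,8,94))], ctrl.get_obs()['ee_rot'])
print(cast("top",[(345,105),(100,80)],400))
E
```

```text
-90 [None, array([ 13.,  59., -88.]), None, None, array([-5., 56., 81.])] [-1.79872645e+02 -1.18856115e-02  1.57382701e+02]
90 [array([13., 70.,  2.]), array([13., 59., 92.]), array([-17.,  58.,  -6.]), array([ -4.,  52., -15.]), array([ -5.,  56., -99.])] [-1.79872645e+02 -1.18856115e-02  1.57382701e+02]
[[726.06499647 -29.6876029 ]
 [759.0289045  331.65974628]]
```

```bash
sed -i 's/^OFF=-90/OFF=90/; /q=ctrl.get_obs/s/.*/    return [180,0,a+OFF]/' h.py
python3 - <<'E'
from h import *
P=[627.5,218]
ctrl.goto([*P,150],att(11-90))
L(P,25,11-90,150); st('at'); ctrl.grip(45,25); st('squeeze'); ctrl.grip(85)
L(P,100,11-90,250); L(P,100,11)
pick(P,11)
cv2.imwrite("pics/s1.png",eyes.get_image("scene")[100:340,200:520,::-1].repeat(2,0).repeat(2,1))
place(slot(68)); st('end')
E
```

```text
at 3.0 w 85.3 f 0.0 wr [ 0.4 -0.3  0.6] tcp [628.6 218.4  26.2] j6 92
squeeze 3.4 w 53.3 f 27.6 wr [-0.7  1.4  4.5] tcp [628.7 218.6  26.6] j6 92
grip 7.0 w 53.4 f 43.0 wr [0.5 0.6 4.2] tcp [629.2 218.4  27. ] j6 2
lift 7.8 w 53.3 f 42.3 wr [ 0.  -0.1 -2.9] tcp [626.  217.6 138.1] j6 2
down 9.9 w 52.7 f 43.0 wr [0.3 0.3 3.8] tcp [453.9  39.   29.9] j6 -15
end 10.9 w 84.8 f 0.0 wr [-0.1 -0.   0.3] tcp [451.3  39.2 139.3] j6 -15
```

View pics/s1.png

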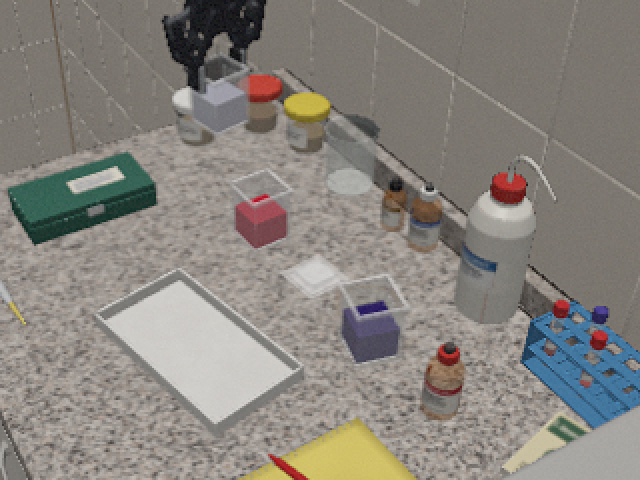

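The jar is held upright in the gripper at about (220,105). Red and violet are next.

Run:
```python
from h import *
for P,a,y in(([625,113],3.5,0),([630,-116],-10.5,-68)):
    L(P,140,a); pick(P,a); place(slot(y))
L([560,180],180,4.5)
im=eyes.get_image("top"); cv2.imwrite("pics/t2.png",im[:,:,::-1])
cv2.imwrite("pics/t2c.png",cv2.resize(im[185:325,190:450,::-1],None,fx=3,fy=3,interpolation=cv2.INTER_CUBIC))
im=eyes.get_image("scene");cv2.imwrite("pics/s2c.png",cv2.resize(im[155:315,240:440,::-1],None,fx=3.7,fy=3.7,interpolation=cv2.INTER_CUBIC))
st('end')
```

```text
grip 13.0 w 53.3 f 43.2 wr [ 0.3 -0.2  4.9] tcp [626.5 113.1  26.6] j6 0
lift 13.7 w 53.0 f 42.5 wr [ 0.1 -0.1 -2.4] tcp [623.4 112.9 138.1] j6 0
down 15.6 w 53.3 f 42.7 wr [ 1.9 -0.3  1.5] tcp [467.  -27.8  29.6] j6 -24
grip 18.8 w 53.3 f 42.4 wr [-0.4  0.4  6.3] tcp [ 631.  -116.4   26.6] j6 -6
lift 19.5 w 53.6 f 41.9 wr [-0.7  0.4 -2.1] tcp [ 628.7 -115.6  138.2] j6 -6
down 21.2 w 53.3 f 42.2 wr [ 0.9 -1.   1.2] tcp [480.5 -94.6  29.6] j6 -31
end 23.4 w 85.1 f 0.0 wr [-0.8 -0.1 -0.3] tcp [559.2 178.5 179. ] j6 6
```

View pics/t2c.png

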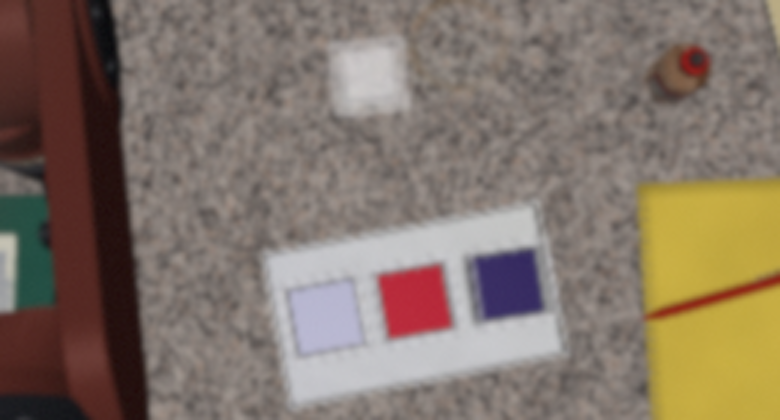

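View pics/s2c.png

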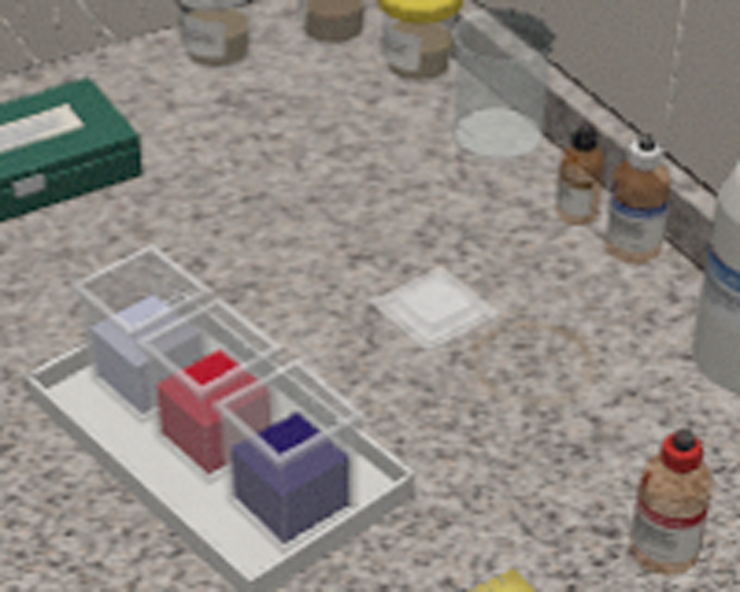

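All three jars stand in the tray (top crop: pale (326,318), red (416,301), violet (509,285)), square to it and evenly spaced. The lid has not moved from (370,77). Next I'll regrip the pale jar in place to get its centre exactly, then approach the lid with force-guided steps.

Run:
```python
from h import *
S=slot(68)
L(S,120,TA); L(S,30,TA,150); ctrl.wait(.6); st('settled'); ctrl.grip(45,20); ctrl.wait(.3); st('regrip'); ctrl.grip(85); ctrl.wait(.2); st('open'); L(S,120,TA,250)
P=[641,10.5]; a=4.5-90
L(P,120,a); ctrl.grip(60); L(P,20,a,150); ctrl.wait(.4); st('lid above')
f0=ctrl.get_obs()['wrist_force'][2]
ctrl.grip(44)
for z in np.arange(16,2,-1.):
    L(P,z,a,30); ctrl.wait(.15); f=ctrl.get_obs()['wrist_force'][2]-f0
    if f>2: break
print('contact z',z,f); st('contact')
L(P,z+1.5,a,30); ctrl.wait(.2); ctrl.grip(30,20); ctrl.wait(.2); st('lid squeeze')
```

```text
settled 25.6 w 85.3 f 0.0 wr [-0.3  0.2  0. ] tcp [452.   39.1  30.1] j6 -15
regrip 26.3 w 53.8 f 24.2 wr [0.6 0.4 1.3] tcp [452.3  39.1  30.2] j6 -15
open 26.9 w 85.3 f 0.0 wr [ 0.5 -0.   0.1] tcp [451.9  39.1  30. ] j6 -15
lid above 30.8 w 60.1 f 0.0 wr [ 0.4 -0.6  0.6] tcp [641.4  10.5  20.6] j6 80
contact z 3.0 -0.7903134957671003
contact 36.8 w 43.9 f 0.0 wr [-0.  -0.  -0.2] tcp [641.   10.5   3. ] j6 80
lid squeeze 37.7 w 29.8 f 0.0 wr [-1.  -0.3 -0.6] tcp [641.   10.5   4.5] j6 80
```

The fingers closed past 36 mm without any force, so I need to look.

Run:
```python
from h import *
im=eyes.get_image("scene");t=eyes.get_image("top")
a=cv2.resize(im[190:280,300:410],None,fx=4,fy=4,interpolation=cv2.INTER_CUBIC);b=cv2.resize(t[170:260,260:370],None,fx=4,fy=4,interpolation=cv2.INTER_CUBIC)
cv2.imwrite("pics/l.png",np.vstack([a,b])[:,:,::-1][:600] if 0 else cv2.resize(np.hstack([a,b])[:,:,::-1],(800,327)))
```

```text
(no output)
```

View pics/l.png

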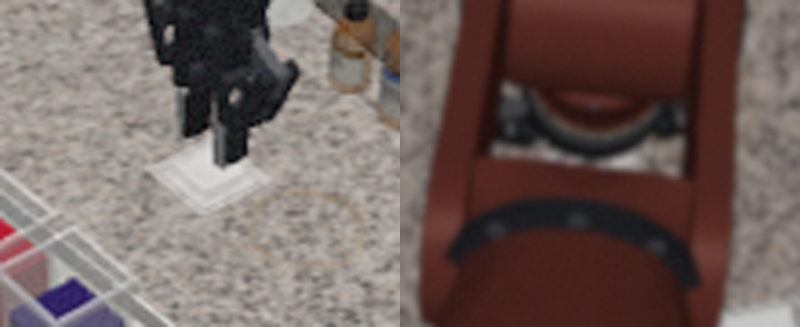

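The fingertips closed above the lid's boss (left half, around (230,150)): at this opening the tips sit well behind the nominal TCP. I'll reopen and step lower until contact.

Run:
```python
from h import *
P=[641,10.5]; a=4.5-90
L(P,10,a,60); ctrl.grip(46); L(P,3,a,60); ctrl.wait(.3); f0=ctrl.get_obs()['wrist_force'][2]
for z in np.arange(2,-11,-1.):
    L(P,z,a,40); ctrl.wait(.12); f=ctrl.get_obs()['wrist_force'][2]-f0
    if f>2: break
print('contact z',z,f); st('contact')
L(P,z+2,a,30); ctrl.wait(.2); ctrl.grip(30,20); ctrl.wait(.2); st('lid squeeze')
```

```text
contact z -10.0 -0.2885864612332947
contact 43.7 w 46.0 f 0.0 wr [-0.1 -0.2 -0.8] tcp [641.   10.5 -10. ] j6 80
lid squeeze 44.6 w 29.7 f 0.0 wr [ 0.2 -0.2 -0.4] tcp [641.   10.5  -8. ] j6 80
```

Run:
```python
from h import *
im=eyes.get_image("scene")
cv2.imwrite("pics/l2.png",cv2.resize(im[170:270,290:420],None,fx=6,fy=6,interpolation=cv2.INTER_CUBIC)[:,:,::-1])
c=eyes.get_calibration("scene");K=np.array([[c['fx'],0,c['cx']],[0,c['fy'],c['cy']],[0,0,1]])
p=cv2.projectPoints(np.array([[641,10.5,z] for z in(-8.,0,14,30)]+[[641,25.5,14],[641,-4.5,14],[641,25.5,7],[641,-4.5,7]]),cv2.Rodrigues(c['R'])[0],c['t'],K,c['D'])[0].reshape(-1,2)
print(((p-[290,170])*6).round())
```

```text
[[403. 432.]
 [404. 416.]
 [405. 389.]
 [406. 357.]
 [385. 368.]
 [426. 411.]
 [384. 382.]
 [425. 424.]]
```

View pics/l2.png

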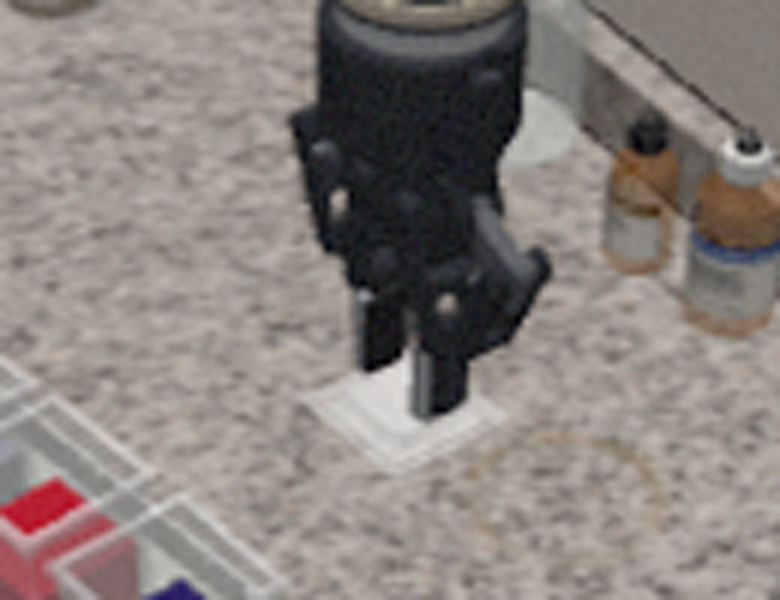

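The near fingertip is at about (425,415) and the far one at (380,370). Both project to z≈13, so the tips still sit just above the boss. I'll continue down under the force guard.

Run:
```python
from h import *
P=[641,10.5]; a=4.5-90
ctrl.grip(46); ctrl.wait(.3); f0=ctrl.get_obs()['wrist_force'][2]
for z in np.arange(-10,-27,-1.):
    L(P,z,a,40); ctrl.wait(.12); f=ctrl.get_obs()['wrist_force'][2]-f0
    if f>2: break
print('contact z',z,f); st('contact')
L(P,z+1.5,a,30); ctrl.wait(.2); ctrl.grip(30,20); ctrl.wait(.2); st('lid squeeze')
```

```text
contact z -19.0 2.5140537778852243
contact 49.0 w 46.0 f 0.6 wr [-0.1 -0.2  1.6] tcp [641.4  10.5 -18.7] j6 80
lid squeeze 49.8 w 35.5 f 21.8 wr [-0.6 -0.4  1.1] tcp [641.3  10.5 -17.3] j6 80
```

Contact came with the flange, and the lid is gripped at 35.5 mm and centred in one direction. Now I'll regrip it square, lift and fit it, with a force guard.

Run:
```python
from h import *
P=[641.1,10.5]; a=4.5
ctrl.grip(50); L(P,0,a-90,80); L(P,0,a); ctrl.wait(.2); ctrl.grip(46); L(P,-17.5,a,50); ctrl.wait(.4)
ctrl.grip(30,30); ctrl.wait(.3); st('lid grip'); zp=ctrl.get_obs()['tcp_pos'][2]
L(P,10,a,60); ctrl.wait(.2); st('lifted'); L(P,110,a)
S=[452.1,39.1]; L(S,110,TA); zt=zp+75
L(S,zt+7,TA,120); ctrl.wait(.5); f0=ctrl.get_obs()['wrist_force'].copy(); st('above')
open('zt','w').write(repr(zt))
for d in np.arange(5,-.6,-.5):
    L(S,zt+d,TA,30); ctrl.wait(.12); o=ctrl.get_obs(); f=o['wrist_force']-f0
    print(d,round(o['tcp_pos'][2]-zt,2),f.round(1))
    if f[2]>5: break
im=eyes.get_image("scene")
cv2.imwrite("pics/l3.png",cv2.resize(im[200:300,230:360],None,fx=6,fy=6,interpolation=cv2.INTER_CUBIC)[:,:,::-1]); st('end')
```

```text
lid grip 54.1 w 35.2 f 30.7 wr [-0.2  0.2  1.4] tcp [641.5  10.5 -17.2] j6 -10
lifted 54.9 w 35.1 f 30.4 wr [ 0.1 -0.1  0.5] tcp [640.6  10.5   9.4] j6 -10
above 57.2 w 34.9 f 30.4 wr [ 0.4 -0.1 -1. ] tcp [452.3  39.1  65.1] j6 -15
5.0 4.92 [0.3 0.7 0.6]
4.5 4.5 [-0.1  0.8  1.2]
4.0 3.98 [-0.7 -0.2  0.2]
3.5 3.51 [0.5 1.  0.6]
3.0 2.97 [-0.6 -0.   1.8]
2.5 2.52 [-0.3 -0.   1.4]
2.0 2.01 [-0.   0.5  0.4]
1.5 1.48 [-1.3 -0.1  0.3]
1.0 1.0 [-0.1 -0.8  0.8]
0.5 0.51 [-0.4  0.4  0.4]
0.0 0.14 [0.5 1.  1.5]
-0.5 0.12 [-2.2  1.1  6.7]
end 61.6 w 34.9 f 31.2 wr [-1.9  0.7  5.3] tcp [452.3  39.1  57.9] j6 -15
```

View pics/l3.png

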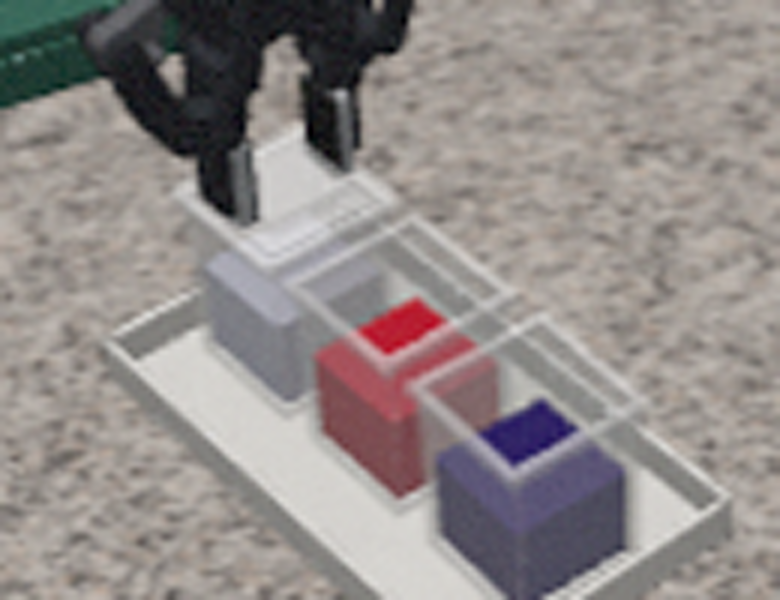

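The lid touched down at exactly the seated height (0.12 mm) and lies flush on the rim. I'll release it, retreat and check.

Run:
```python
from h import *
S=[452.1,39.1]; zt=float(open('zt').read().replace('np.float64(','').rstrip(')'))
L(S,zt+.2,TA,30); ctrl.grip(52); ctrl.wait(.2); L(S,130,TA,120); L([540,240],200,TA); ctrl.wait(.5)
t=eyes.get_image("top"); s=eyes.get_image("scene"); st('end')
a=cv2.resize(s[195:315,240:360],(400,400),interpolation=cv2.INTER_CUBIC);b=cv2.resize(t[240:330,270:390],(533,400),interpolation=cv2.INTER_CUBIC)
cv2.imwrite("pics/f.png",cv2.resize(np.hstack([a,b]),(800,343))[:,:,::-1])
```

```text
end 64.7 w 51.9 f 0.0 wr [ 0.2 -0.5 -0.1] tcp [540.  239.9 200.1] j6 6
```

View pics/f.png

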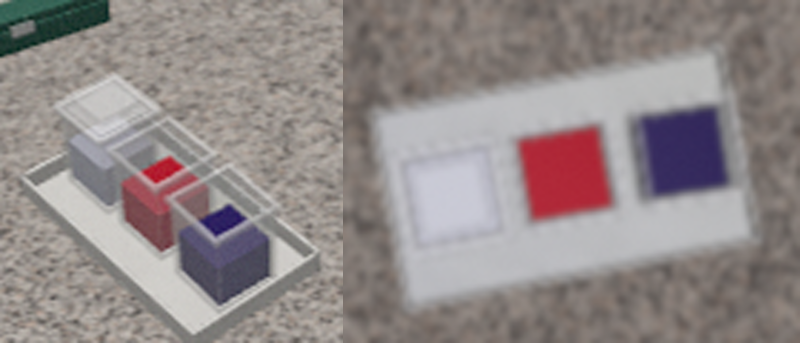

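The lid sits flush and square on the pale jar (left half, (110,105)). Red at (565,173) is within 3 mm of the tray centre (564,177), and pale and violet are about 66–70 mm either side. Handing in.

```bash
python3 -c "
from station import ctrl, eyes, planner
print(ctrl.sign_off())"
```

```text
the job is handed in; nothing more can be done
None
```

I handed the job in at about 65 s: the three jars stand in an even row down the tray, with the pale fixative by the slide box, red in the middle and violet at the far end. The lid is fully seated on the pale jar, and I moved nothing near the dropper bottle, though the last close-up did not include it and the sign-off returned no verdict.

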